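Angle the viewing mirror onto the marked bottle and hold it

TASK

On the viewing stand, take the ribbed tab on top of the small swivel mirror in a light grip and turn the mirror until the stand's own camera, which looks straight at the mirror, would see the square collar of the marked bottle centred in it. The mirror springs back if let go, so finish while still holding it steady at that angle; be gentle with it and leave the bottles, the tip box and the dishes where they are.

Things in the scene. Friction and masses are not known exactly. Their poses are not given: they have to be found in the camera images.
- stand: Viewing stand, fixed: white base plate 400 x 90 x 16 mm, mirror at its robot end, black bench camera at its far end. Origin on the bench below the mirror's upright turning axis; x runs along the plate from mirror to camera, z up. The lens front is 254 mm along +x, 110 mm above the bench, and looks level along -x at the mirror's middle. The camera is 56 mm wide, 135 mm high.
- mirror: Upright mirror, grey frame 88 wide x 80 high x 8 mm, on an upright pivot. Origin at the centre of the silvered face, on that axis, 110 mm above the bench; x is its normal (out of the silvered face), z up. At rest x points to the stand's camera; turns 0.9 rad to either side against a weak centring spring (0.10 N m per rad). Delicate: grip with 20 to 35 N; over 55 N a finger harms it.
- sight (a point): Not a visible part: the camera's line of sight after reflection. Starts at the centre of the mirror's face, 110 mm above the bench, and runs level along this frame's x axis. Seen from above it turns twice as far from the stand's x axis as the mirror does, in the same sense (mirror at 0.4 rad: line of sight at 0.8 rad).
- mark (a point): Centre of the square grey marker collar (56 x 56 x 22 mm) around the neck of the marked bottle, 110 mm above the bench. It is to be found on either side of the stand, about 160 to 310 mm from the mirror's axis, 35 to 75 degrees to the left or right of the stand's x axis.
- marked_bottle: Clear glass media bottle, 70 mm diameter, 148 mm tall, white screw cap 40 mm across, with the square collar around its neck; loose. Origin at the centre of its underside. Not to be moved.
- plain_bottle: The same bottle without a collar, on the other side of the stand; loose. Origin at the centre of its underside. Not to be moved.
- tip_box: Pipette tip box with rows of tips, 83 x 118 x 65 mm, loose, left of the stand. Origin at the centre of its underside. Not to be moved.
- dishes: Stack of three round culture dishes, 92 mm diameter, 42 mm tall, loose, right of the stand. Origin at the centre of its underside. Not to be moved.
- tab (a point): Centre of the exposed upright ribbed grip tab on top of the mirror, on the turning axis, 172 mm above the bench. The tab is 10 mm thick along the mirror's x, 30 mm wide along its y and stands 44 mm above the frame (150 to 194 mm above the bench). Nothing else is within 100 mm of it at that height. Axes as the mirror's.

How it is judged:
On the way, in this order (a step that is already met when the one before it is completed fails the run):
1. the mirror is held by its tab, still near its rest position (contact force between the fingers and mirror above 1 N and angle between the x axis of mirror and the x axis of stand, either way round below 0.2 rad), for 0.2 s.
2. the reflected line of sight rests on the marker collar while the mirror is held (contact force between the fingers and mirror above 1 N and x of mark in the frame of sight above 0.05 m and y of mark in the frame of sight between -0.025 and 0.025 m), for 0.5 s.
At the end, for the whole second after the job is handed in: The fingers still hold the mirror (contact over 1 N), it is still (under 0.1 rad/s), and the camera's line of sight, reflected by the mirror, passes within 25 mm of the centre of the marked bottle's collar; bottles, tip box and dishes are within 15 mm of where they started (all of step 2 and angular speed of mirror below 0.1 rad/s and distance of each of marked_bottle, plain_bottle, tip_box, dishes from where it was at the start of the episode below 0.015 m); the arm keeps its last pose, push and grip.
It fails at once if the mirror is squeezed or pushed too hard (over 110 N of contact in all, 55 N a finger) (contact force between the fingers and mirror above 110 N).
It fails at once if a bottle, the tip box or the dishes are disturbed (distance of any of marked_bottle, plain_bottle, tip_box, dishes from where it was at the start of the episode above 0.015 m).
It also fails if it takes over 35 s, if anything falls off the work surface, if the arm or the gripper's body presses on something with over 40 N, if the wrist force passes 120 N, or if a joint passes its speed limit or range.

ROBOT

A 7-joint arm with a two-finger parallel gripper is mounted at the origin on the work surface. World frame = base frame: x ahead of the robot, y to its left, z up, the work surface at z = 0. Lengths are in m, angles in rad, forces in N, time in s.
With the tool pointing down it reaches from about 0.4 to 0.925 m from the base axis. Payload 4.1 kg.
Tool frame: the origin (TCP) lies at the very end of the fingers, on their centre line; the grasp point (between the pads) lies 19 mm behind it (manip.grip_point_offset is the distance from the TCP to the grasp point, in m); z points along the fingers, y is the direction in which the jaws open and shut (so a half turn about z gives the same grasp; the last joint's range is limited). The gripper opens to 85 mm and grips with 20 to 120 N. Pads are 22 mm wide; open, the fingers measure 114 mm over their backs; the gripper's body (76 mm by 85 mm) begins 54 mm behind the grasp point. The pads swing forward as they close: fully open they stand 13 mm farther back than shut.
Start: joints at [-1.407, 0.398, 0.045, 1.537, -0.019, 1.207, -0.051], TCP at [0.169, 0.628, 0.231] pointing down, gripper open.
Joint ranges: [-2.82, 2.82], [-0.49, 2.23], [-1.37, 1.46], [0, 2.46], [-1.36, 4.5], [0.23, 2], [-2.94, 2.94]. Speed limits (rad/s): [2.57, 2.57, 3.14, 3.14, 3.14, 3.14, 3.14].

INTERFACE

Orientations are given as a unit quaternion [x, y, z, w].
In Python, from cell import monitor, camera, sign_off, manip gives the robot as it stands.
- The arm moves only by the tool jog_arm, never from a script. Its argument "commands" is text: rows parted by semicolons, each of 5 numbers parted by spaces: the opening in per cent of the stroke, from 0 (shut) to 100 (fully open), then the shift along the tool's x, y, z in mm, then the turn about the tool's z in rad. In form: grip tx ty tz spin; .... A call has 1 to 20 rows; each row is the pose to reach, as a shift and turn from the pose commanded when the call began, along the tool's axes at that moment; what a row does not reach only later rows make up. A row lasts 1/8 s, in which the tool goes at most 62.5 mm and 10.7 degrees, less where a joint would pass 70% of its speed; a pose out of reach is approached as far as the arm can. A call with a gripper value outside its range is refused whole. The fingers move at their own pace and stop on an object; the grip force is fixed at half the most. Time passes only in rows, so rows that repeat a pose let the fingers close. It gives the time, the measured TCP pose, the force and the opening at its end, in the units of the state.
- monitor.sense(): the state, without advancing time (a new reading comes with each control period).
- camera(name): name is "side" or "top"; returns a dict with "frame" (400x640x3 uint8, red, green, blue), "fov_y" (degrees; the focal length in pixels is half the picture's height over the tangent of half this angle, whatever the lens; pixels are square), "cx", "cy" (the principal point, pixels), "extrinsics" (4x4, takes a point from camera to world coordinates). Camera axes: x right, y down, z forward; pixel columns grow to the right and rows downward; lengths in m; the calibration is good to about 2 mm. A picture is of the moment at which its call begins. There is no depth.
- sign_off(): hands the job in, once; it reports no verdict.
The state is a dict: "t": time; "joint_pos": joint angles; "joint_velocities": joint speeds; "tau": joint torques, N m; "position": TCP position; "orientation": TCP orientation; "wrist_force": force on the tool from outside, world axes, zero at the start; "moment": the same for the moment, N m; "finger_gap": finger opening in m.
Only numpy, scipy, OpenCV 4.12 (cv2) and the standard library are available. Lean on these libraries where they do the work, as an engineer would, in place of code of your own. Each camera call takes 0.05 s, during which the arm holds its last target. There are 200 camera calls.

## Working session

There is one attempt and no reset: what is moved stays moved. The work goes in short steps, Python scripts to look and compute and a tool call to move; the robot and the scene stay as the last step left them, time stands still between calls to the robot, and variables do not carry over. Pictures are saved under pics/ and viewed, about 8 in all and at most 12, crops included, and the job is handed in when it is done.

Besides the shell and the picture viewer there is one more tool, called after "Emit:" by a JSON object that holds its "fn" and its "kwargs", one argument or row to a line. jog_arm: Moves the arm, as the interface text tells. Its arguments: {"type":"object","properties":{"commands":{"type":"string"}},"required":["commands"]}

```bash
mkdir -p pics; cat > h.py <<'E'
from cell import monitor, camera, sign_off, manip
import numpy as np, cv2
def snap(n,f):
    c=camera(n); cv2.imwrite(f,c["frame"][:,:,::-1]); np.savez(f[:-4]+'.npz',**{k:np.array(c[k]) for k in c}); return c
def ray(c,u,v):
    f=200/np.tan(np.radians(float(c["fov_y"]))/2); E=c["extrinsics"]
    d=E[:3,:3]@np.array([(u-c["cx"])/f,(v-c["cy"])/f,1]); return E[:3,3],d
def atz(c,u,v,z):
    o,d=ray(c,u,v); return o+d*(z-o[2])/d[2]
def proj(c,p):
    f=200/np.tan(np.radians(float(c["fov_y"]))/2); E=c["extrinsics"]
    q=E[:3,:3].T@(np.array(p)-E[:3,3]); return c["cx"]+f*q[0]/q[2], c["cy"]+f*q[1]/q[2]
E
python3 - <<'E'
from h import *
for n in("top","side"):
    c=snap(n,f"pics/{n}1.png"); print(n,c["fov_y"],c["cx"],c["cy"],np.round(c["extrinsics"],3).tolist())
s=monitor.sense(); print(s["t"],s["position"],s["orientation"],s["finger_gap"])
E
```

```text
top 50.76561618963177 317.4040906176996 202.01693758245662 [[0.024, -0.983, 0.184, 0.366], [-0.999, -0.028, -0.019, 0.063], [0.024, -0.184, -0.983, 1.114], [0.0, 0.0, 0.0, 1.0]]
side 53.07011778767686 318.4225722762447 191.98599477411366 [[-0.995, -0.056, 0.083, 0.468], [-0.1, 0.544, -0.833, 0.863], [0.001, -0.837, -0.547, 0.655], [0.0, 0.0, 0.0, 1.0]]
0.1 [0.16865304 0.62717246 0.23036648] [ 1.30949651e-01  9.91388650e-01 -8.52818781e-04 -7.34669325e-05] 0.08534227337088386
```

View pics/top1.png

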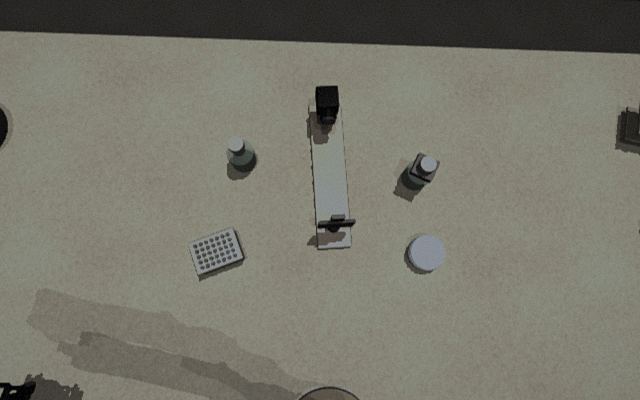

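View pics/side1.png

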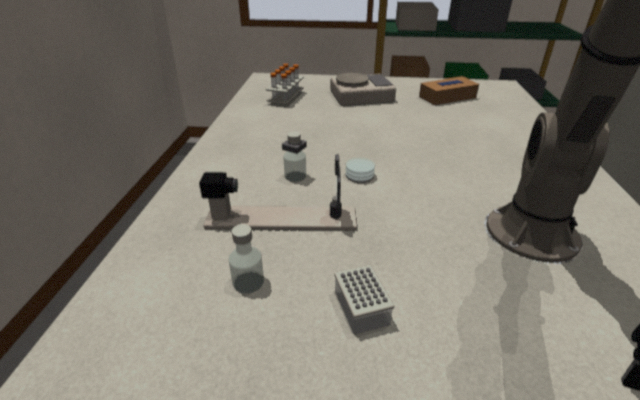

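The top view shows the stand running up the picture, with the mirror at about (336,224) and the stand camera at (327,100). The collared bottle is on the right at (424,168). In the side view its collar is at (294,145) and the mirror at (338,180). I'll enlarge both.

```bash
python3 - <<'E'
import cv2
a=cv2.imread('pics/top1.png')[75:265,300:460]; cv2.imwrite('pics/c1.png',cv2.convertScaleAbs(cv2.resize(a[:, :],None,fx=5,fy=5,interpolation=cv2.INTER_CUBIC)[350:950],alpha=2))
a=cv2.imread('pics/side1.png')[125:235,195:365]; cv2.imwrite('pics/c2.png',cv2.convertScaleAbs(cv2.resize(a,None,fx=4.7,fy=4.7,interpolation=cv2.INTER_CUBIC),alpha=1.6))
a=cv2.imread('pics/top1.png')[75:195,300:460]; cv2.imwrite('pics/c3.png',cv2.convertScaleAbs(cv2.resize(a,None,fx=5,fy=5,interpolation=cv2.INTER_CUBIC),alpha=2))
E
```

```text
(no output)
```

View pics/c1.png

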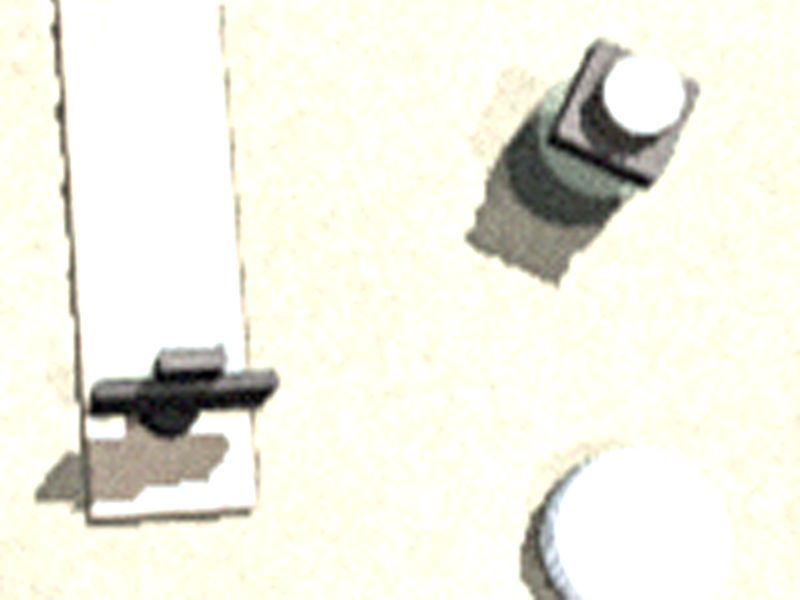

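View pics/c3.png

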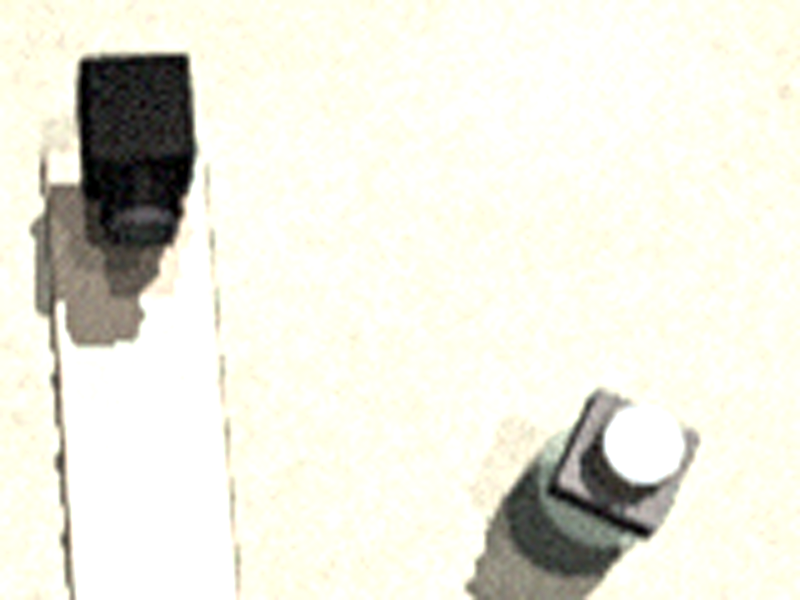

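View pics/c2.png

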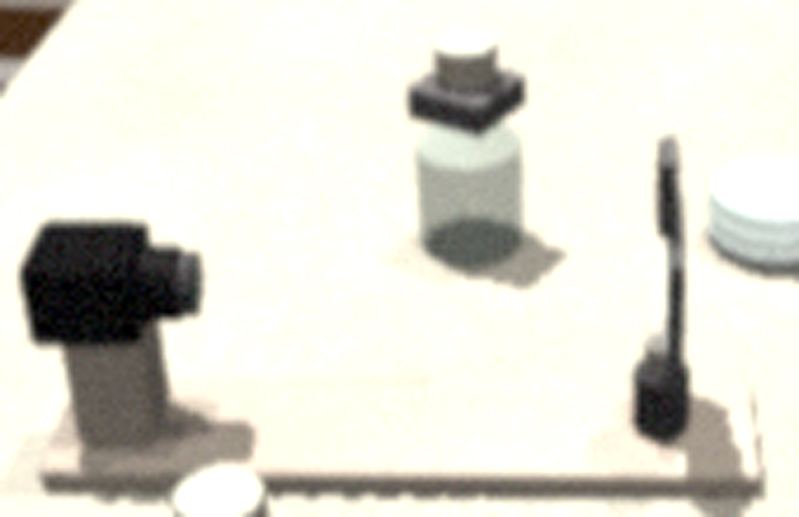

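Crop c1 shows the tab top at about (191,352) and the collar's top face centred near (627,111). The plate edges run (57,0)→(90,520) and (222,0)→(257,510). Crop c2 shows the tab top at (669,140) and the collar centre near (467,98). Next I compute positions from these.

```bash
cat > m.py <<'E'
from h import *
from scipy.spatial.transform import Rotation as R
T=dict(np.load('pics/top1.npz'));S=dict(np.load('pics/side1.npz'))
t=lambda x,y:(300+x/5,145+y/5); s=lambda x,y:(195+x/4.7,125+y/4.7)
def tri(a,b):
    o1,d1=ray(T,*a);o2,d2=ray(S,*b);k=np.linalg.lstsq(np.c_[d1,-d2],o2-o1,rcond=None)[0]
    p,q=o1+k[0]*d1,o2+k[1]*d2; return (p+q)/2,np.linalg.norm(p-q)
L=[atz(T,*t(*p),.016) for p in((57,0),(90,520))];Rr=[atz(T,*t(*p),.016) for p in((222,0),(257,510))]
for e in(L,Rr): d=e[0]-e[1];print('edge',e[1][:2].round(4),np.arctan2(d[1],d[0]))
print('tab top z.194 top',atz(T,*t(191,354),.194),'side',atz(S,*s(669,141),.194),'tri',tri(t(191,354),s(669,141)))
print('tab visible mid z.172',atz(T,*t(190,362),.172), atz(S,*s(668,187),.172))
print('lens',tri((300+143/5,75+222/5),s(190,283)))
cs=np.array([atz(T,*t(*p),.121) for p in((603,42),(697,90),(652,178),(556,135))]);print('collar',cs.mean(0),np.linalg.norm(np.diff(cs,axis=0),axis=1))
print('collar side',atz(S,*s(467,98),.11),'tri',tri(t(627,116),s(467,98)))
print('cap z.148',atz(T,*t(644,94),.148),atz(S,*s(466,45),.148))
q=monitor.sense()["orientation"];print(R.from_quat(q).as_matrix().round(3).tolist())
E
python3 m.py
```

```text
edge [0.4484 0.0369] 0.08762602414416024
edge [ 0.4559 -0.05  ] 0.07830984886202853
tab top z.194 top [ 0.50941671 -0.00182496  0.194     ] side [ 0.50770248 -0.00907738  0.194     ] tri (array([ 0.50805529, -0.00150139,  0.1981267 ]), np.float64(0.0014240935810806608))
tab visible mid z.172 [ 0.50916373 -0.00297086  0.172     ] [0.50704065 0.00060353 0.172     ]
lens (array([0.76622723, 0.02004887, 0.1086978 ]), np.float64(0.002892540185791461))
collar [ 0.64717106 -0.21908763  0.121     ] [0.05143546 0.05084688 0.05085425]
collar side [ 0.64771989 -0.21362726  0.11      ] tri (array([ 0.64926908, -0.22357672,  0.10493722]), np.float64(0.00023920553604696301))
cap z.148 [ 0.64819985 -0.21977819  0.148     ] [ 0.64690089 -0.21196387  0.148     ]
[[-0.966, 0.26, -0.0], [0.26, 0.966, -0.002], [-0.0, -0.002, -1.0]]
```

Emit:
{"fn": "jog_arm", "kwargs": {
  "commands": "60 -123 -130 0 0.306; 60 -123 -130 0 0.306; 60 -123 -130 0 0.306; 60 -245 -260 0 0.612; 60 -245 -260 0 0.612; 60 -245 -260 0 0.612; 60 -368 -390 0 0.919; 60 -368 -390 0 0.919; 60 -368 -390 0 0.919; 60 -491 -520 0 1.225; 60 -491 -520 0 1.225; 60 -491 -520 0 1.225; 60 -491 -520 0 1.225; 60 -491 -520 0 1.225; 60 -491 -520 0 1.225; 60 -491 -520 0 1.225"
}}

```text
t: 2.1
position: [0.5076, -0.0006, 0.2312]
orientation: [0.676, 0.737, 0.0, -0.0]
wrist_force: [0.7, 0.1, -0.2]
finger_gap: 0.0516
```

```bash
cat > st.py <<'E'
from h import *
from scipy.spatial.transform import Rotation as R
s=monitor.sense();M=R.from_quat(s["orientation"]).as_matrix()
print(s["t"],s["position"].round(4) if hasattr(s["position"],'round') else s["position"],'yaw y',np.arctan2(M[1,1],M[0,1]),'tilt',M[:,2].round(3),'gap',s["finger_gap"],'F',np.round(s["wrist_force"],2),'M',np.round(s["moment"],3),'q',np.round(s["joint_pos"],2))
p=np.array(s["position"]);print('shift to tab tool mm',(M.T@(np.array([.508,-.002,.159])-p)*1e3).round(1))
E
python3 st.py; python3 - <<'E'
from h import *
a=snap("side","pics/side2.png"); b=snap("top","pics/top2.png")
f=lambda c,y,x:cv2.convertScaleAbs(cv2.resize(c["frame"][y:y+120,x:x+80,::-1],None,fx=5,fy=5,interpolation=cv2.INTER_CUBIC),alpha=1.8)
cv2.imwrite("pics/c4.png",np.hstack([f(a,110,300),f(b,145,295)]))
E
```

```text
2.1 [ 0.5076 -0.0006  0.2312] yaw y 0.0856003906210573 tilt [-0.     0.001 -1.   ] gap 0.05156726404048537 F [ 0.69  0.07 -0.2 ] M [ 0.006 -0.04   0.065] q [-0.69  0.17  0.69  1.88 -0.12  1.13  0.13]
shift to tab tool mm [-1.5  0.3 72.2]
```

View pics/c4.png

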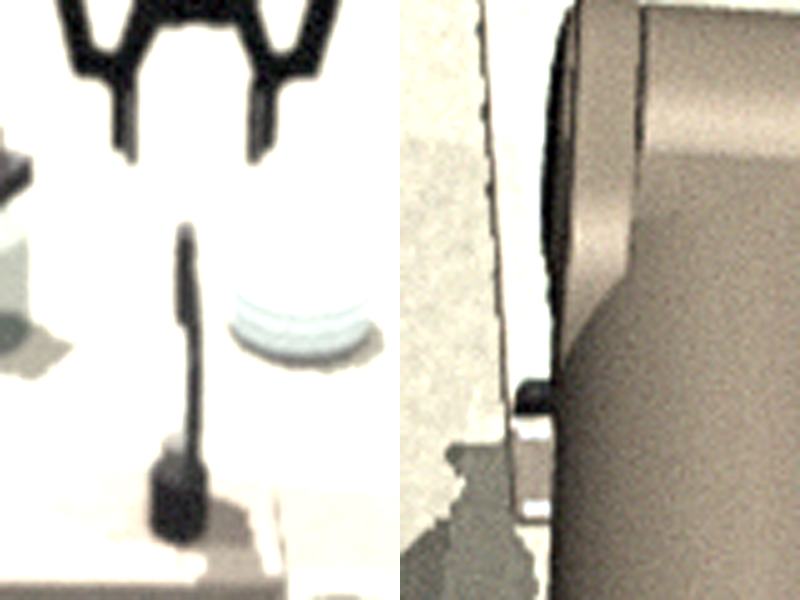

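Fingertips in the side view stand at x≈137 and 250 in the crop (middle 193), above the tab top at x≈187. The tab is roughly centred, perhaps 2–3 mm off. I'll check against the projection of the TCP.

```bash
python3 - <<'E'
from h import *
c=dict(np.load('pics/side2.npz'))
for n,p in dict(tcp=[.5076,-.0006,.2312],tip=[.5076,-.0006,.22],tabtop=[.508,-.002,.194],tabmid=[.508,-.002,.172],tabtop3=[.511,-.002,.194]).items():
    u,v=proj(c,p);print(n,(u-300)*5,(v-110)*5)
g=c["frame"][:,:,:].mean(2)
for r in (132,136,139,158,162,166,170): print(r,g[r,318:358].astype(int).tolist())
E
```

```text
tcp 187.97144040655638 164.0008334812822
tip 187.32645141059209 185.1252232711579
tabtop 185.21495005502146 231.75032929718242
tabmid 184.01674781778325 271.26755773073046
tabtop3 179.06680823590392 231.45256804028634
132 [171, 172, 168, 153, 83, 19, 23, 46, 64, 102, 160, 175, 174, 170, 170, 172, 175, 174, 174, 169, 175, 177, 174, 173, 176, 178, 178, 177, 176, 174, 158, 99, 45, 44, 41, 22, 44, 98, 158, 171]
136 [168, 169, 170, 151, 85, 21, 30, 47, 59, 104, 157, 172, 173, 175, 175, 177, 180, 178, 176, 174, 174, 175, 174, 175, 175, 178, 175, 176, 176, 177, 154, 95, 45, 48, 34, 24, 59, 114, 162, 175]
139 [173, 169, 173, 157, 107, 61, 54, 54, 58, 102, 160, 174, 176, 174, 175, 176, 178, 177, 176, 177, 176, 179, 177, 177, 177, 180, 177, 178, 174, 176, 152, 86, 43, 46, 48, 62, 97, 147, 168, 172]
158 [178, 177, 176, 176, 177, 176, 177, 174, 174, 175, 174, 173, 174, 174, 176, 170, 151, 90, 43, 43, 73, 127, 165, 176, 175, 175, 174, 173, 174, 173, 174, 171, 176, 174, 173, 175, 175, 178, 174, 174]
162 [175, 174, 173, 175, 172, 177, 176, 176, 179, 176, 178, 177, 176, 175, 178, 169, 139, 76, 32, 38, 71, 128, 165, 172, 173, 175, 174, 172, 177, 179, 181, 184, 183, 184, 183, 184, 184, 181, 183, 186]
166 [175, 174, 173, 176, 176, 175, 177, 176, 174, 172, 175, 175, 177, 175, 177, 165, 132, 70, 37, 35, 50, 101, 151, 168, 174, 175, 173, 163, 160, 174, 180, 183, 185, 186, 184, 183, 183, 185, 183, 185]
170 [177, 173, 176, 178, 176, 179, 175, 176, 176, 172, 173, 174, 179, 177, 177, 167, 131, 71, 36, 34, 42, 77, 129, 166, 175, 174, 173, 165, 152, 145, 137, 134, 141, 151, 159, 167, 172, 175, 179, 179]
```

Emit:
{"fn": "jog_arm", "kwargs": {
  "commands": "50 -1 2 0 0; 50 -1 2 36 0; 50 -1 2 72 0; 50 -1 2 72 0; 35 -1 2 72 0; 25 -1 2 72 0; 20 -1 2 72 0; 20 -1 2 72 0; 20 -1 2 72 0"
}}

```text
t: 3.32
position: [0.5101, -0.0027, 0.1595]
orientation: [0.677, 0.736, 0.0, 0.0]
wrist_force: [0.6, -0.0, -1.2]
finger_gap: 0.0169
```

```bash
python3 st.py; python3 - <<'E'
from h import *
a=snap("side","pics/side3.png"); 
cv2.imwrite("pics/c5.png",cv2.convertScaleAbs(cv2.resize(a["frame"][130:190,300:380,::-1],None,fx=8,fy=8,interpolation=cv2.INTER_CUBIC),alpha=1.8))
E
```

```text
3.325 [ 0.5101 -0.0027  0.1595] yaw y 0.08320545576017468 tilt [ 0.  0. -1.] gap 0.016850791099663275 F [ 0.65 -0.05 -1.24] M [-0.042 -0.005 -0.02 ] q [-0.65  0.27  0.67  1.96 -0.2   0.97  0.2 ]
shift to tab tool mm [ 0.9 -2.1  0.5]
```

View pics/c5.png

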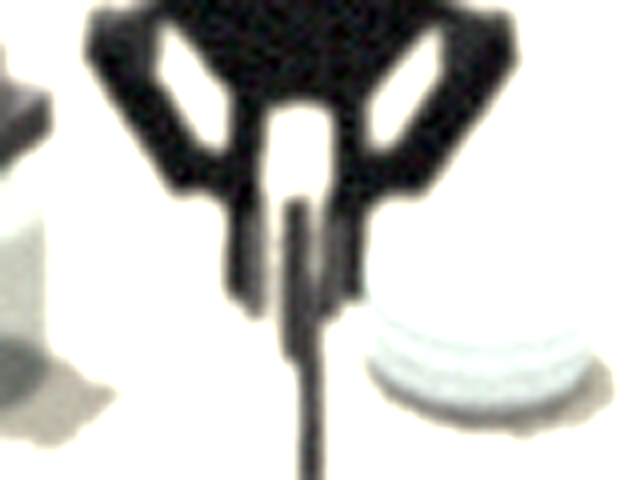

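The tab now stands between the pads. The slit on the left (+x) is about 20 px and on the right about 10 px, so I shift about 1 mm toward −x and close in small steps.

Emit:
{"fn": "jog_arm", "kwargs": {
  "commands": "18 0 -1 0 0; 15 0 -1 0 0; 13.5 0 -1 0 0; 12.5 0 -1 0 0; 12.5 0 -1 0 0; 12.5 0 -1 0 0"
}}

```text
t: 4.12
position: [0.5093, -0.0029, 0.1594]
orientation: [0.677, 0.736, 0.0, 0.0]
wrist_force: [1.4, -0.3, -0.4]
finger_gap: 0.0106
```

```bash
python3 st.py
```

```text
4.125 [ 0.5093 -0.0029  0.1594] yaw y 0.08310461846628346 tilt [ 0.001  0.    -1.   ] gap 0.01055260724209084 F [ 1.37 -0.3  -0.38] M [-0.001 -0.293  0.05 ] q [-0.65  0.27  0.67  1.97 -0.2   0.97  0.2 ]
shift to tab tool mm [ 1.  -1.2  0.4]
```

Emit:
{"fn": "jog_arm", "kwargs": {
  "commands": "12 0 0.2 0 0; 11.5 0 0.2 0 0; 11.5 0 0.2 0 0; 11.5 0 0.2 0 0"
}}

```text
t: 4.62
position: [0.5096, -0.0028, 0.1594]
orientation: [0.677, 0.736, 0.0, 0.0]
wrist_force: [2.9, 0.3, -2.1]
finger_gap: 0.0101
```

```bash
python3 st.py
```

```text
4.625 [ 0.5096 -0.0028  0.1594] yaw y 0.08307357148327082 tilt [ 0.001  0.    -1.   ] gap 0.010148986871869216 F [ 2.94  0.29 -2.14] M [-0.047 -0.684 -0.037] q [-0.65  0.27  0.67  1.97 -0.2   0.97  0.2 ]
shift to tab tool mm [ 1.  -1.6  0.4]
```

Emit:
{"fn": "jog_arm", "kwargs": {
  "commands": "11 0 0.2 0 0; 11 0 0.2 0 0; 11 0 0.2 0 0"
}}

```text
t: 5.0
position: [0.5096, -0.0028, 0.1594]
orientation: [0.677, 0.736, 0.0, 0.0]
wrist_force: [2.6, 0.7, 0.1]
finger_gap: 0.0101
```

```bash
python3 st.py
```

```text
5.0 [ 0.5096 -0.0028  0.1594] yaw y 0.08305194258471214 tilt [ 0.  0. -1.] gap 0.010076436650253514 F [2.6  0.67 0.1 ] M [ 0.021 -0.603 -0.067] q [-0.65  0.27  0.67  1.96 -0.2   0.97  0.2 ]
shift to tab tool mm [ 1.  -1.5  0.4]
```

Emit:
{"fn": "jog_arm", "kwargs": {
  "commands": "11 0 0.2 0 0.06; 11 0 0.2 0 0.12; 11 0 0.2 0 0.18; 11 0 0.2 0 0.24; 11 0 0.2 0 0.30; 11 0 0.2 0 0.30; 11 0 0.2 0 0.30"
}}

```text
t: 5.88
position: [0.5092, -0.0028, 0.1594]
orientation: [0.779, 0.627, -0.0, -0.0]
wrist_force: [-0.1, 0.6, 3.2]
finger_gap: 0.0097
```

```bash
python3 st.py
```

```text
5.875 [ 0.5092 -0.0028  0.1594] yaw y -0.216041110309509 tilt [-0.001  0.    -1.   ] gap 0.009677115629076137 F [-0.1   0.64  3.2 ] M [0.02  0.052 0.09 ] q [-0.69  0.28  0.73  1.97 -0.22  0.98 -0.07]
shift to tab tool mm [ 0.5 -1.3  0.4]
```

Emit:
{"fn": "jog_arm", "kwargs": {
  "commands": "11 0 0 0 0.06; 11 0 0 0 0.12; 11 0 0 0 0.18; 11 0 0 0 0.245; 11 0 0 0 0.245; 11 0 0 0 0.245; 11 0 0 0 0.245; 11 0 0 0 0.245"
}}

```text
t: 6.88
position: [0.5088, -0.0027, 0.1594]
orientation: [0.85, 0.527, -0.001, -0.001]
wrist_force: [-2.4, 1.2, 5.8]
finger_gap: 0.0098
```

```bash
python3 st.py; python3 - <<'E'
from h import *
a=snap("side","pics/side4.png"); b=snap("top","pics/top4.png")
f=lambda c,y,x:cv2.convertScaleAbs(cv2.resize(c["frame"][y:y+100,x:x+65,::-1],None,fx=6,fy=6,interpolation=cv2.INTER_CUBIC),alpha=1.8)
cv2.imwrite("pics/c6.png",np.hstack([f(a,130,305),f(b,170,300)]))
E
```

```text
6.875 [ 0.5088 -0.0027  0.1594] yaw y -0.46099220949988234 tilt [-0.002  0.001 -1.   ] gap 0.009810982145489254 F [-2.38  1.15  5.81] M [0.089 0.293 0.053] q [-0.73  0.29  0.78  1.97 -0.25  0.98 -0.3 ]
shift to tab tool mm [ 0.2 -1.   0.4]
```

View pics/c6.png

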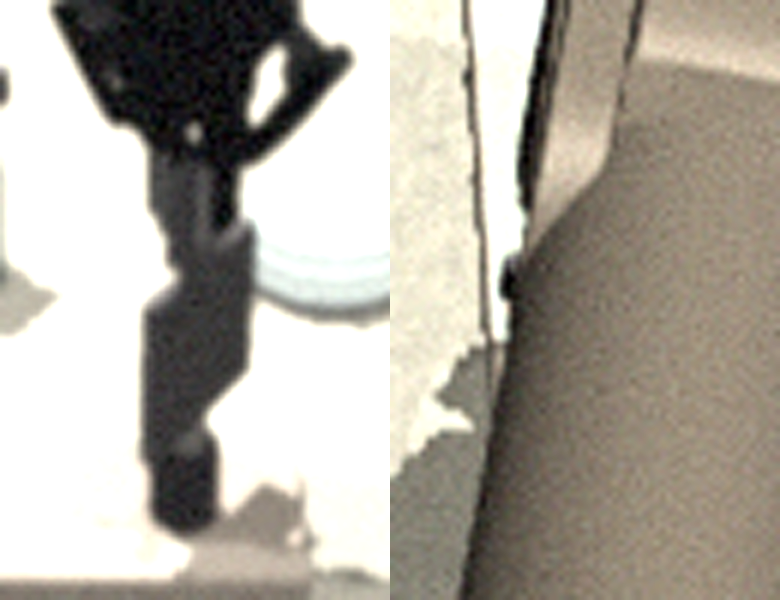

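The side view shows the mirror turned: its near edge is at x≈144 and its far edge at x≈250 in the crop. I'll fit the mirror's yaw from those corners as a check.

```bash
python3 - <<'E'
from h import *
c=dict(np.load('pics/side4.npz'))
for yaw in(-.36,-.41,-.46,-.51,-.56):
    n=np.array([np.cos(yaw),np.sin(yaw),0]);y=np.array([-n[1],n[0],0]);o=np.array([.509,-.002,.11])
    P=lambda a,b,z:np.array(proj(c,o+a*n+b*y+[0,0,z]))*6-[305*6,130*6]
    U=[P(a,b,z)for a in(0,-.008)for b in(.044,-.044)for z in(.04,-.04)]
    print(yaw,'left',min(u[0]for u in U).round(1),'right',max(u[0]for u in U).round(1),'near-top face',P(0,.044,.04).round(),'near-bot',P(0,.044,-.04).round(),'far-top back',P(-.008,-.044,.04).round(),'far-bot',P(-.008,-.044,-.04).round())
E
```

```text
-0.36 left 139.2 right 246.2 near-top face [142. 301.] near-bot [139. 463.] far-top back [246. 210.] far-bot [239. 366.]
-0.41 left 134.5 right 250.5 near-top face [137. 300.] near-bot [134. 462.] far-top back [250. 211.] far-bot [243. 368.]
-0.46 left 130.0 right 254.6 near-top face [132. 298.] near-bot [130. 460.] far-top back [255. 213.] far-bot [247. 370.]
-0.51 left 125.6 right 258.6 near-top face [128. 297.] near-bot [126. 459.] far-top back [259. 215.] far-bot [251. 371.]
-0.56 left 121.3 right 262.5 near-top face [123. 295.] near-bot [121. 457.] far-top back [262. 216.] far-bot [255. 373.]
```

```bash
python3 - <<'E'
from h import *
from scipy.optimize import least_squares
def edges(c,r,lo,hi,bgL=None):
    g=c["frame"].mean(2)[r,lo:hi]; d=np.diff(g); 
    i=np.argmin(d);j=np.argmax(d); 
    w=lambda k:(np.sum(np.abs(d[max(k-2,0):k+3])*np.arange(max(k-2,0),k+3)[:len(d[max(k-2,0):k+3])])/np.sum(np.abs(d[max(k-2,0):k+3])))+.5+lo
    return round(w(i),2),round(w(j),2)
c1=dict(np.load('pics/side1.npz'));c=dict(np.load('pics/side4.npz'))
print('rest');[print(r,edges(c1,r,325,350)) for r in range(164,200,5)]
print('now');[print(r,edges(c,r,320,356)) for r in range(168,210,3)]
for r in (184,188,192,200,204):print(r,c["frame"].mean(2)[r,322:352].astype(int).tolist())
for yaw,cc in((.083,c1),(-.36,c),(-.41,c),(-.46,c)):
    n=np.array([np.cos(yaw),np.sin(yaw),0]);y=np.array([-n[1],n[0],0]);o=np.array([.509,-.002,.11])
    P=lambda a,b,z:np.round(proj(cc,o+a*n+b*y+[0,0,z]),2).tolist()
    print(yaw,'near',[P(a,.044,z) for a in(0,-.008) for z in(.04,0,-.04)],'far',[P(a,-.044,z) for a in(0,-.008) for z in(.04,0,-.04)])
E
```

```text
rest
164 (np.float64(334.46), np.float64(338.7))
169 (np.float64(334.38), np.float64(339.45))
174 (np.float64(334.89), np.float64(339.75))
179 (np.float64(336.79), np.float64(340.36))
184 (np.float64(336.77), np.float64(340.21))
189 (np.float64(336.82), np.float64(340.08))
194 (np.float64(336.66), np.float64(340.06))
199 (np.float64(331.66), np.float64(339.53))
now
168 (np.float64(331.14), np.float64(347.52))
171 (np.float64(332.22), np.float64(347.02))
174 (np.float64(332.63), np.float64(347.13))
177 (np.float64(333.34), np.float64(347.44))
180 (np.float64(328.83), np.float64(346.47))
183 (np.float64(328.2), np.float64(346.4))
186 (np.float64(328.16), np.float64(346.42))
189 (np.float64(327.94), np.float64(346.16))
192 (np.float64(327.92), np.float64(345.26))
195 (np.float64(327.88), np.float64(342.2))
198 (np.float64(327.89), np.float64(339.39))
201 (np.float64(327.89), np.float64(339.49))
204 (np.float64(327.77), np.float64(341.03))
207 (np.float64(328.79), np.float64(341.0))
184 [179, 178, 177, 180, 180, 165, 113, 60, 38, 31, 33, 28, 29, 29, 30, 34, 32, 31, 34, 31, 37, 31, 34, 43
[... 810 characters left out ...]
5, 189.39]]
-0.36 near [[328.69, 180.18], [328.44, 194.01], [328.2, 207.24], [331.7, 180.95], [331.38, 194.81], [331.07, 208.06]] far [[343.17, 164.24], [342.64, 177.53], [342.13, 190.29], [346.03, 164.92], [345.44, 178.24], [344.87, 191.01]]
-0.41 near [[327.87, 179.96], [327.64, 193.78], [327.42, 207.0], [330.8, 180.81], [330.5, 194.65], [330.22, 207.9]] far [[343.95, 164.44], [343.4, 177.74], [342.87, 190.5], [346.75, 165.18], [346.14, 178.51], [345.55, 191.29]]
-0.46 near [[327.08, 179.71], [326.86, 193.53], [326.66, 206.75], [329.92, 180.64], [329.65, 194.48], [329.38, 207.72]] far [[344.71, 164.65], [344.14, 177.96], [343.6, 190.72], [347.44, 165.46], [346.81, 178.8], [346.21, 191.59]]
```

Emit:
{"fn": "jog_arm", "kwargs": {
  "commands": "11 0 0 0 0.02; 11 0 0 0 0.02; 11 0 0 0 0.02; 11 0 0 0 0.02; 11 0 0 0 0.02; 11 0 0 0 0.02; 11 0 0 0 0.02; 11 0 0 0 0.02"
}}

```text
t: 7.98
position: [0.5088, -0.0026, 0.1594]
orientation: [0.855, 0.518, -0.001, -0.001]
wrist_force: [-2.2, 0.5, 5.4]
finger_gap: 0.0099
```

```bash
python3 st.py; python3 - <<'E'
from h import *
from scipy.optimize import least_squares
cs=[snap("side",f"pics/s5{i}.png") for i in range(4)]; g=np.mean([c["frame"].mean(2) for c in cs],0); c=cs[0]
def cross(row,lo,hi,up):
    s=row[lo:hi]; k=[i for i in range(len(s)-1) if (s[i+1]-105)*(s[i]-105)<=0 and (s[i+1]>s[i])==up]
    i=k[-1] if up else k[0]; return lo+i+(105-s[i])/(s[i+1]-s[i])
L=np.mean([cross(g[r],318,345,False) for r in range(185,200)]);Rr=np.mean([cross(g[r],335,356,True) for r in range(182,189)])
def f(x):
    n=np.array([np.cos(x[0]),np.sin(x[0]),0]);y=np.array([-n[1],n[0],0]);o=np.array([.509+x[1],-.002,.11])
    P=lambda a,b,v:np.interp(v,*(np.array([proj(c,o+a*n+b*y+[0,0,z]) for z in(.04,-.04)]).T[::-1]))
    return [P(0,.044,192)-L,P(-.008,-.044,185)-Rr]
print(L,Rr,least_squares(f,[-.45,0],x_scale=[.1,.01]).x)
b0=cv2.imread('pics/side1.png');b1=cv2.imread('pics/s50.png')
for n,(x,y,w,h) in dict(marked=(275,130,40,52),plain=(225,222,45,72),tips=(330,265,65,68)).items():
    print(n,'mean diff',np.abs(b0[y:y+h,x:x+w].astype(float)-b1[y:y+h,x:x+w]).mean())
E
```

```text
7.975 [ 0.5088 -0.0026  0.1594] yaw y -0.48099980631192174 tilt [-0.002  0.001 -1.   ] gap 0.009914614247973165 F [-2.21  0.53  5.36] M [0.105 0.288 0.071] q [-0.74  0.29  0.78  1.97 -0.25  0.98 -0.32]
shift to tab tool mm [ 0.2 -1.   0.4]
327.7986759938338 346.64451622797367 [-0.43395547 -0.00125196]
marked mean diff 9.89375
plain mean diff 9.160802469135803
tips mean diff 8.917571644042232
```

```bash
python3 st.py; python3 -c "
from h import *
print(sign_off())"
```

```text
8.175 [ 0.5088 -0.0026  0.1594] yaw y -0.48094434030977906 tilt [-0.002  0.001 -1.   ] gap 0.010086194468210795 F [-2.62  0.46  4.91] M [0.097 0.294 0.073] q [-0.74  0.29  0.78  1.97 -0.25  0.98 -0.32]
shift to tab tool mm [ 0.2 -1.   0.4]
the job is handed in; nothing more can be done
None
```

I gripped the mirror's tab lightly at its rest angle, turned the mirror clockwise towards the marked bottle on the right, and handed the job in at about 8.2 s while still holding it. `sign_off()` gave no verdict.

- **Aim:** The last checks disagree slightly. The target for the mirror, worked out from the pictures, is a world yaw of about -0.46 rad. The tool's own yaw says -0.48 rad, and a fit to the mirror's edges in the side picture says -0.43 rad. I set the tool so the target lies between the two. If only one of them is right, the line of sight passes about 10 to 14 mm from the collar centre, against the 25 mm allowed.
- **Grip:** I stopped closing the fingers at a commanded opening just under the tab's thickness, and they measured about 10 mm. The force at each finger could not be measured directly. The wrist readings at the checks stayed below 7 N, and the arm was steady.
- **Other objects:** The arm did not go near the bottles, tip box or dishes. A before-and-after comparison of the side picture around the bottles and tip box showed a similar small difference for each. I took that as lighting or noise rather than movement. The dishes were not compared.

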